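Select the filter and take the photometer reading

ROBOT

A 6-joint arm with a two-finger parallel gripper is mounted at the origin on a cart in front of the work surface, level with it; the furniture and walls round the work are solid. World frame = base frame: x ahead of the robot, y to its left, z up, the work surface at z = 0. Lengths are in mm, angles in rad, forces in N, time in s.
With the tool pointing down it reaches from about 325 to 775 mm from the base axis. Payload 5.5 kg.
Tool frame: the origin (TCP) lies midway between the tips of the shut fingers; the grasp point (between the pads) lies 19 mm behind it; z points along the fingers, y is the direction in which the jaws open and shut (so a half turn about z gives the same grasp; the last joint's range is limited). The gripper opens to 85 mm and grips with 20 to 120 N. Pads are 22 mm wide; open, the fingers measure 114 mm over their backs; the gripper's body (76 mm by 85 mm) begins 54 mm behind the grasp point. The pads swing forward as they close: fully open they stand 13 mm farther back than shut.
Start: joints at [-1.406, 0.091, 1.231, -0, 1.82, -0.057], TCP at [131.99, -585.316, 231.275] pointing down, gripper open.
Joint ranges: [-2.87, 2.87], [-0.86, 2.18], [0.17, 2.46], [-1.51, 4.65], [0.06, 2.69], [-2.65, 2.65]. Speed limits (rad/s): [2.57, 2.57, 3.01, 3.14, 3.14, 3.14].

INTERFACE

Orientations are given as a rotation vector (axis times angle).
In Python, from station import manip gives the robot as it stands. The module is installed in compiled form; this text tells all that it offers.
- The arm moves only by the shell command python3 -m pendant 'ROWS' [FORCE]. ROWS is text: rows parted by semicolons, each of 7 numbers parted by spaces: the shift along the world's x, y, z in cm, then the turn, a rotation vector about the world's x, y, z in rad, then the closure, from -1 (fully open) to 1 (shut), so that 0 is half open. In form: dx dy dz wx wy wz jaw; .... A call has 1 to 20 rows; each row shifts and turns the pose as measured when the row begins; what a row does not reach is not made up. A row lasts 1/10 s, in which the tool goes at most 50 mm and 8.59 degrees, less where a joint would pass 70% of its speed; a pose out of reach is approached as far as the arm can. A call with a gripper value outside its range is refused whole. The fingers move at their own pace and stop on an object; FORCE is the grip in N (left out, the last holds). Time passes only in rows, so rows that do not move let the fingers close. It gives the time, the measured TCP pose, the force and the opening at its end, in the units of the state.
- manip.observe(): the state, without advancing time (a new reading comes with each control period).
- manip.read_camera(name): name is "scene" or "top" or "wrist"; returns a dict with "pixels" (420x560x3 uint8, red, green, blue), "fx", "fy", "cx", "cy" (pixels), "R" (3x3) and "t" (3): a world point X has camera coordinates R X + t. Camera axes: x right, y down, z forward; pixel columns grow to the right and rows downward; lengths in mm; the calibration is good to about 2 mm. A picture is of the moment at which its call begins. There is no depth.
- manip.close_job(): hands the job in, once; it reports no verdict.
Trained networks look in a picture, given as the dict that the camera call returned (one of the last four; its "shot" number tells which), for a name from the list of things; names that differ only in an ending like _2 or _b are one class to them, and where a whole thing is asked for, a point or a joint stands for the part that bears it (a point fixed in the world has none). Each returns a list of dicts, best first, with "score" (0 to 1); they miss things now and then, are a little off and sometimes report something else, mostly with a low value. They report only what shows in the picture. A call takes as long as a camera call.
- manip.search_frame(picture, target): "centre" ([row, column] in pixels, amid what is visible of it).
- manip.silhouettes(picture, target): "region" (420x560 bool, what is visible of it) and "centre" ([row, column] in pixels, amid what is visible of it).
The state is a dict: "time_s": time; "q": joint angles; "qvel": joint speeds; "joint_efforts": joint torques, N m; "ee_pos": TCP position; "tool_rot": TCP orientation; "force": force on the tool from outside, world axes, zero at the start; "ft_torque": the same for the moment, N m; "opening": finger opening in mm.
Only numpy, scipy, OpenCV 4.12 (cv2) and the standard library are available. Lean on these libraries where they do the work, as an engineer would, in place of code of your own. Each camera call takes 0.05 s, during which the arm holds its last target.

TASK

Take a reading of the sample that already sits in the photometer: with a fingertip on its knurled rim, turn the big filter wheel clockwise, click by click, until it clicks in with its pointer at the long mark, and push the sliding light shield fully home over the sample. When both are set, and not before, press the read key down and let it come back up. Do everything with light fingertip pushes: do not force the wheel, shove or lift the photometer, or disturb the sample vial or the tube, cup and vial rack standing around it.

Things in the scene. Friction and masses are not known exactly. Their poses are not given: they have to be found in the camera images.
- photometer: Bench filter photometer, a loose 4 kg box on rubber feet, 220 mm deep (its x), 300 mm wide (its y), flat deck 70 mm above the worktop. Origin: centre of the underside. x points from its front (robot side) to its back, y to its left, z up. A low console with a dark display, 30 mm above the deck, runs along the back of the white right part; the left part is grey with the sample well.
- wheel_centre (a point): On the filter wheel's vertical axis, at its top face (90 mm above the worktop); x -25, y -70 mm in the photometer's frame. The wheel is a black disc with a bright round plate on top, 90 mm across its knurled rim (36 upright ribs, 2 mm proud); the rim runs from 4 to 18 mm above the deck, and the deck is free for 40 mm in front of it (to the case's front edge).
- pointer_tip (a point): Outer end of the raised black pointer bar on top of the filter wheel, 38 mm from the wheel's axis; it turns with the wheel. Each detent has a mark on the deck just outside the rim: a long bar (34 mm) for the wanted position, straight to the back, and short ones (14 mm) for the other four, an eighth of a turn apart.
- filter_wheel (a joint): Angle of the filter wheel, rad: 0 = pointer straight to the photometer's back, at the long mark (wanted); positive = clockwise from above. Spring detents at -1.571, -0.785, 0, 0.785 and 1.571. Starts in the one at -1.571 or -0.785. About 0.12 N m (2 to 3 N at the rim) takes it out of a detent; past halfway it snaps into the next by itself, before that it springs back.
- light_shield (a joint): Travel of the light shield, m: 0 = open, 0.045 = fully home over the sample well. It slides along the photometer's +x (away from the robot) with about 1.5 N of friction and stays where it is left. It starts between 0 and 0.008.
- shield_ridge (a point): Middle of the top edge of the front (robot side) face of the shield's thumb ridge: upright, black, 40 mm wide (y), 7 mm thick (x), top 19 mm above the deck, near the front end of the thin black shield plate (top 5 mm above the deck) between two 7 mm tall rails. The deck is free for 50 mm in front of it. Moves with the shield.
- read_key (a joint): Travel of the read key, m: 0 = up, 0.006 = fully down (about 4 N); it springs back. It counts as pressed beyond 0.004.
- read_key_top (a point): Centre of the top face of the round white read key, 24 mm across, in a small grey housing near the photometer's front edge, between the wheel and the shield (x -78, y 18 mm in the photometer's frame). Pressed straight down.
- sample_vial: Small capped glass vial, 16 mm across and 44 mm tall, standing in the sample well under the shield's path (x 15, y 95 mm in the photometer's frame), its cap 4 mm below the deck. Origin: centre of its underside. Leave it there.
- stock_tube: Capped 50 ml tube, 34 mm across, 113 mm tall, standing loose on the worktop to the right of the photometer. Origin: centre of its underside. Leave it alone.
- cup_e: Lidded specimen cup, 62 mm across, 69 mm tall, standing loose to the left of the photometer. Origin: centre of its underside. Leave it alone.
- blank_vials: White rack of small vials, 76 x 98 x 54 mm, standing loose to the right of the photometer. Origin: centre of its underside. Leave it alone.

How it is judged (in metres and radians):
On the way, in this order (a step that is already met when the one before it is completed fails the run):
1. the filter wheel rests in the detent at the long mark and the light shield is fully home, the read key still up (value of joint filter_wheel between -0.12 and 0.12 rad and value of joint light_shield above 0.041 m and value of joint read_key below 0.002 m), for 0.2 s.
2. the read key is pressed down with wheel and shield still set (value of joint read_key above 0.004 m and value of joint filter_wheel between -0.12 and 0.12 rad and value of joint light_shield above 0.041 m), for 0.05 s.
At the end, for the whole second after the job is handed in: The wheel rests in the detent at the long mark (within 0.12 rad), the shield is home (within 4 mm), the read key has been pressed past 4 mm after both and is up again, the vial still stands in its well, and the photometer stands level and still (all of step 1 and z of sample_vial in the frame of photometer below 0.03 m and angle between photometer's own z axis and vertical below 0.03 rad and linear speed of photometer below 0.02 m/s); the robot touches nothing.
It fails at once if the read key is pressed before wheel and shield are set (value of joint read_key above 0.004 m and (value of joint light_shield below 0.041 m or value of joint filter_wheel below -0.12 rad or value of joint filter_wheel above 0.12 rad)).
It fails at once if the photometer is shoved more than 30 mm or lifted (distance of photometer from where it was at the start of the episode above 0.03 m or height (world z) of photometer above 0.01 m).
It fails at once if the wheel is forced or gripped (more than 40 N) (contact force between the fingers and filter_wheel above 40 N).
It fails at once if the sample vial is lifted out of its well (z of sample_vial in the frame of photometer above 0.035 m).
It fails at once if the tube, the cup or the vial rack is moved by more than 30 mm, tipped or lifted (distance of any of stock_tube, cup_e, blank_vials from where it was at the start of the episode above 0.03 m or angle between any of stock_tube, cup_e's own z axis and vertical above 0.5 rad).
It also fails if it takes over 58 s, if anything falls off the work surface, if the arm or the gripper's body presses on something with over 40 N, if the wrist force passes 120 N, or if a joint passes its speed limit or range.

## Working session

There is one attempt and no reset: what is moved stays moved. The work goes in short steps, Python scripts to look and compute and a shell command to move; the robot and the scene stay as the last step left them, time stands still between calls to the robot, and variables do not carry over. Pictures are saved under pics/ and viewed, and the job is handed in when it is done.

```bash
mkdir -p pics
cat > h.py <<'E'
import numpy as np, cv2
from station import manip
def save(p,n): cv2.imwrite('pics/'+n,p['pixels'][:,:,::-1])
def ray(p,rc,z):
    R=np.array(p['R']);t=np.array(p['t'])
    d=R.T@np.array([(rc[1]-p['cx'])/p['fx'],(rc[0]-p['cy'])/p['fy'],1]);c=-R.T@t
    return c+d*(z-c[2])/d[2]
def proj(p,X):
    x=np.array(p['R'])@np.array(X)+np.array(p['t'])
    return [p['cy']+p['fy']*x[1]/x[2],p['cx']+p['fx']*x[0]/x[2]]
E
python3 - <<'E'
from h import *
s=manip.observe();print({k:np.round(v,3) for k,v in s.items()})
for c in ['scene','top']:
    p=manip.read_camera(c);save(p,c+'0.png');print(c,-np.array(p['R']).T@p['t'])
    for n,z in [('wheel_centre',90),('pointer_tip',90),('shield_ridge',89),('read_key_top',80),('photometer',70),('stock_tube',113),('cup_e',69),('blank_vials',54),('sample_vial',66)]:
        for d in manip.search_frame(p,n)[:2]: print(n,np.round(d['score'],2),np.round(d['centre']),np.round(ray(p,d['centre'],z),1))
E
```

```text
{'time_s': np.float64(0.0), 'q': array([-1.406,  0.092,  1.232,  0.   ,  1.82 , -0.057]), 'qvel': array([-0.   ,  0.   ,  0.001,  0.002,  0.   , -0.   ]), 'joint_efforts': array([ 1.0000e-03, -4.5873e+01, -4.1802e+01, -0.0000e+00,  1.2000e-02,
       -0.0000e+00]), 'ee_pos': array([ 131.948, -585.008,  230.161]), 'tool_rot': array([-3.12 , -0.347,  0.   ]), 'force': array([-0.607,  0.501, -0.269]), 'ft_torque': array([ 0.006, -0.024, -0.   ]), 'opening': np.float64(85.47)}
scene [-89.89362354 643.34068685 821.74313075]
wheel_centre 0.83 [214. 247.] [537.5  16.3  90. ]
wheel_centre 0.47 [214. 275.] [488.4 -33.5  90. ]
pointer_tip 0.86 [193. 269.] [555.4 -86.3  90. ]
shield_ridge 0.8 [227. 243.] [512.5  56.   89. ]
read_key_top 0.46 [216. 275.] [490.7 -37.1  80. ]
photometer 0.93 [217. 248.] [546.    3.2  70. ]
stock_tube 0.68 [165. 281.] [ 598.3 -182.2  113. ]
blank_vials 0.62 [181. 376.] [ 398.2 -377.5   54. ]
top [ 225.56226119  -67.86180938 1634.60672215]
wheel_centre 0.81 [204. 262.] [561.2 -29.4  90. ]
pointer_tip 0.68 [202. 284.] [567.3 -99.5  90. ]
pointer_tip 0.31 [218. 241.] [517.5  40.7  90. ]
shield_ridge 0.54 [217. 238.] [519.5  50.   89. ]
read_key_top 0.53 [222. 265.] [502.5 -35.5  80. ]
photometer 0.67 [206. 267.] [556.7 -44.4  70. ]
stock_tube 0.72 [182. 323.] [ 623.3 -224.4  113. ]
cup_e 0.5 [226. 208.] [494.  147.9  69. ]
blank_vials 0.65 [257. 388.] [ 388.1 -431.8   54. ]
```

Run:
```python
import cv2
for c,(r0,r1,c0,c1) in {'scene':(130,300,160,420),'top':(150,290,180,400)}.items():
    i=cv2.imread(f'pics/{c}0.png')[r0:r1,c0:c1]; cv2.imwrite(f'pics/{c}0z.png',cv2.resize(i,None,fx=3,fy=3,interpolation=cv2.INTER_CUBIC))
```

```text
(no output)
```

View pics/scene0z.png

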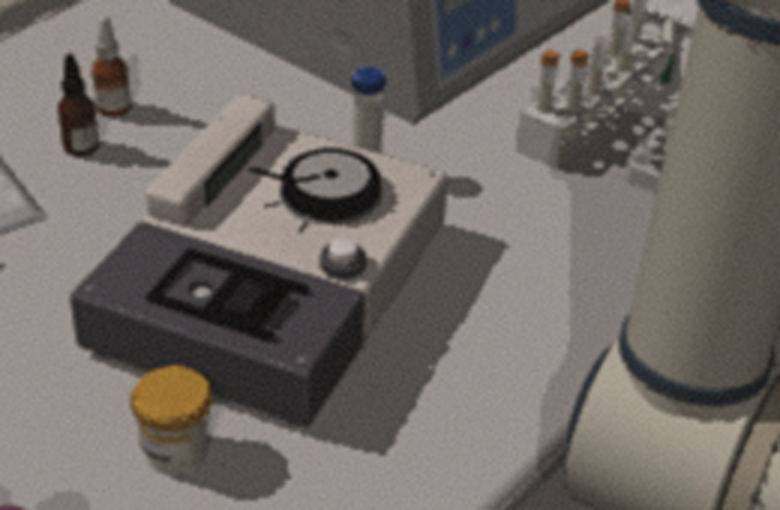

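View pics/top0z.png

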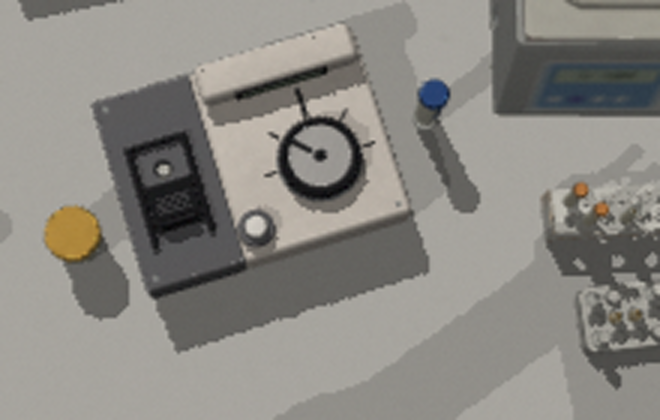

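The wheel sits at scene pixel (row 188, col 270) and top pixel (202, 287). Its pointer is at the short mark just left of the long one, so one click is needed. Next I'll fit the photometer's pose from known points.

```bash
cat >> h.py <<'E'
from scipy.optimize import least_squares
def w(pose,P):
    c,s=np.cos(pose[2]),np.sin(pose[2]);return [pose[0]+c*P[0]-s*P[1],pose[1]+s*P[0]+c*P[1],P[2]]
def fit(obs,x0=(550,-20,0.25)):
    # obs: list (picture, local P, [row,col])
    f=lambda q:np.concatenate([np.array(proj(p,w(q,P)))-rc for p,P,rc in obs])
    r=least_squares(f,x0,loss='soft_l1');return r.x,f(r.x).reshape(-1,2)
E
python3 - <<'E'
from h import *
pt=manip.read_camera('top');ps=manip.read_camera('scene')
T=lambda x,y:[y/3+150-.33,x/3+180-.33]; S=lambda x,y:[y/3+130-.33,x/3+160-.33]
A=[((-25,-70,90),T(320,155)),((-110,-150,70),T(411,212)),((-110,150,70),T(152,293)),((110,150,70),T(94,102)),((-78,18,82),T(258,226))]
B=[((-25,-70,90),S(331,174)),((-110,-150,70),S(445,180)),((-110,150,70),S(307,380)),((110,150,70),S(73,296)),((-78,18,82),S(343,248))]
for nm,L in (('top',[(pt,)+a for a in A]),('scene',[(ps,)+a for a in B]),('both',[(pt,)+a for a in A]+[(ps,)+a for a in B])):
    q,r=fit(L);print(nm,np.round(q,3),np.round(r,1).tolist())
print('wheel',w(q,(-25,-70,90)),'key',w(q,(-78,18,80)), 'shieldridge?',w(q,(-45,95,89)))
for p in (pt,ps):
    for n in ('shield_ridge',):
        print(manip.search_frame(p,n)[:2])
q2=ray(pt,T(286,136),90);print('pointertip',q2)
E
```

```text
top [ 5.72719e+02 -3.37960e+01  2.84000e-01] [[0.0, 0.6], [-0.3, 1.6], [0.0, -1.2], [-0.1, -0.6], [0.3, -0.1]]
scene [ 5.73257e+02 -3.02250e+01  2.88000e-01] [[0.6, -0.2], [-3.1, 1.6], [-0.9, 0.5], [-0.0, -2.1], [2.5, -0.1]]
both [ 5.73248e+02 -3.19160e+01  2.86000e-01] [[-0.2, 0.0], [-0.5, 1.0], [-0.1, -1.7], [-0.1, -1.2], [0.1, -0.6], [0.3, 0.2], [-3.3, 2.1], [-1.2, 0.8], [-0.5, -1.6], [2.2, 0.3]]
wheel [np.float64(569.048987621517), np.float64(-106.12760869560567), 90] key [np.float64(493.3410766939601), np.float64(-36.69193902226621), 80] shieldridge? [np.float64(503.23631827791235), np.float64(46.49510440395025), 89]
[{'centre': [215.6, 237.2], 'score': 0.66}]
[{'centre': [229.8, 241.1], 'score': 0.75}]
pointertip [589.88202986 -69.98566719  90.        ]
```

Pose fit: yaw 0.286, with the wheel at about (569, -106) and the key at (493, -37). The top and scene fits agree to about 4 mm. I'll raise the arm, shut the fingers and move over for a wrist view.

```bash
python3 -m pendant '0 0 4 0 0 0 1; 0 0 4 0 0 0 1; 3 5 1 0 0 0 1; 3 5 0 0 0 0 1; 3 5 0 0 0 0 1; 3 5 0 0 0 0 1; 3 5 0 0 0 0 1; 3 5 0 0 0 0 1; 3 5 0 0 0 0 1; 3 5 0 0 0 0 1; 3 5 0 0 0 0 1; 3 5 0 0 0 0 1; 0 0 0 0 0 0 1' 20
```

```text
time_s: 2.5
ee_pos: [389.1, -147.3, 315.7]
tool_rot: [-3.114, -0.342, -0.009]
force: [-1.1, -1.4, -0.1]
opening: -0.1
```

```bash
python3 -m pendant '3 4 0 0 0 0 1; 3 3 0 0 0 0 1; 2 3 0 0 0 0 1; 0 0 0 0 0 0 1; 0 0 0 0 0 0 1'
python3 - <<'E'
from h import *
p=manip.read_camera('wrist');save(p,'w1.png')
for n in ['wheel_centre','pointer_tip','shield_ridge','read_key_top']:
    print(n,[(np.round(d['score'],2),d['centre'],np.round(ray(p,d['centre'],{'read_key_top':82,'shield_ridge':88}.get(n,90)),1)) for d in manip.search_frame(p,n)[:2]])
q=(573.2,-31.9,.286)
for P in [(-25,-70,90),(-78,18,82),(-110,-150,70),(-110,150,70)]: print(P,np.round(proj(p,w(q,P))))
print(-np.array(p['R']).T@p['t'])
E
```

```text
time_s: 3.0
ee_pos: [468.1, -49.7, 316.0]
tool_rot: [-3.117, -0.34, -0.01]
force: [0.7, 0.1, 0.0]
opening: -0.2
wheel_centre []
pointer_tip [(np.float64(0.85), [97.8, 357.7], array([ 566.9, -105.2,   90. ]))]
shield_ridge [(np.float64(0.89), [105.9, 199.4], array([524.8,  49.4,  88. ]))]
read_key_top [(np.float64(0.94), [154.2, 274.7], array([492.7, -35.8,  82. ])), (np.float64(0.7), [276.4, 527.5], array([ 416.2, -361.4,   82. ]))]
(-25, -70, 90) [ 96. 359.]
(-78, 18, 82) [154. 276.]
(-110, -150, 70) [171. 427.]
(-110, 150, 70) [188. 163.]
[543.92402984 -33.29546652 458.99903703]
```

View pics/w1.png

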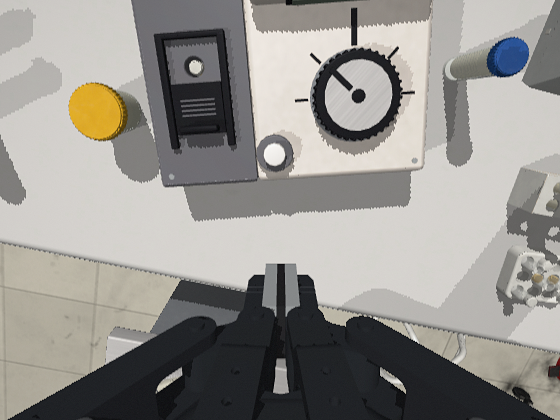

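The wrist view agrees with the fit: wheel centre at (96, 358), key at (154, 275), and pointer one click left of the long mark. I'll zoom in on the shield and refine.

Run:
```python
import cv2,numpy as np
i=cv2.imread('pics/w1.png')
a=cv2.resize(i[15:195,125:305],None,fx=3.3,fy=3.3,interpolation=cv2.INTER_CUBIC)
a=np.clip((a/255.)**0.5*255,0,255).astype('uint8')
cv2.imwrite('pics/w1z.png',a)
b=cv2.resize(i[40:190,290:440],None,fx=4,fy=4,interpolation=cv2.INTER_CUBIC);cv2.imwrite('pics/w1y.png',b)
```

```text
(no output)
```

View pics/w1z.png

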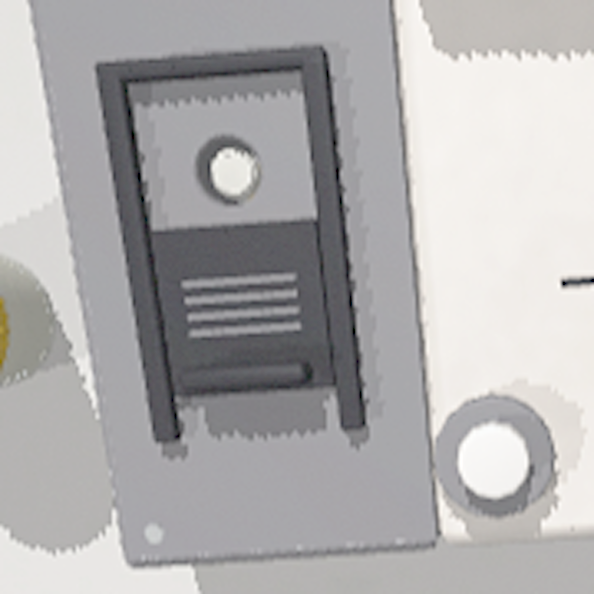

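View pics/w1y.png

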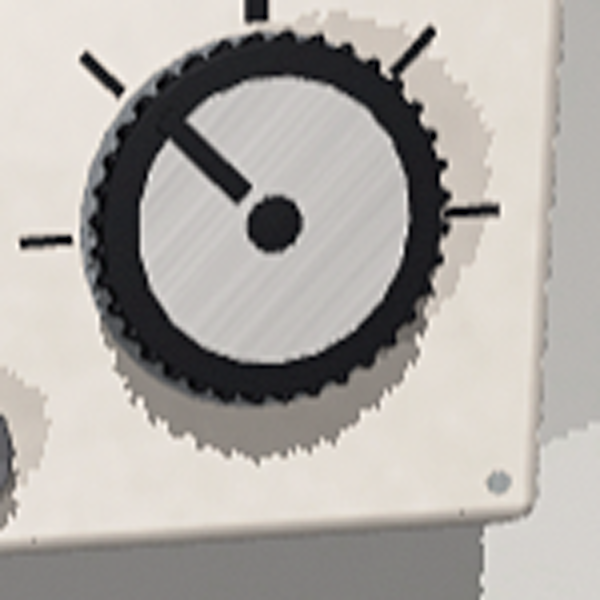

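Run:
```python
from h import *
p=manip.read_camera('wrist')
Z=lambda x,y:[15+y/3.3-.35,125+x/3.3-.35]; Y=lambda x,y:[40+y/4-.4,290+x/4-.4]
L=[((-25,-70,90),Y(274,223)),((-110,-150,70),Y(535,515)),((-110,150,70),Z(128,562)),((-78,18,82),Z(493,460)),((15,95,66),Z(232,173))]
q,r=fit([(p,)+a for a in L]);print(np.round(q,3),np.round(r,1).tolist())
X=ray(p,Z(247,385),89);c,s=np.cos(q[2]),np.sin(q[2]);d=X[:2]-q[:2];print('ridge',X,'local',c*d[0]+s*d[1],-s*d[0]+c*d[1])
print('wheel',w(q,(-25,-70,90)),'key',w(q,(-78,18,80)))
print(manip.observe()['ee_pos'])
for n in((-25-47,-70-18,80),(-25-60,-70-20,80)): print(n,w(q,n))
```

```text
[ 5.73608e+02 -3.15520e+01  2.83000e-01] [[-0.4, -0.3], [1.7, 2.5], [2.6, -1.6], [-1.0, 0.3], [-0.3, -0.1]]
ridge [499.85228376  44.568142    89.        ] local -49.5390268536472 93.70219873751049
wheel [np.float64(569.1708983462493), np.float64(-105.74986550792151), 90] key [np.float64(493.68587452941136), np.float64(-36.07195523951998), 80]
[467.65747183 -50.43311309 316.42159176]
(-72, -88, 80) [np.float64(529.0756192911905), np.float64(-136.1697372613816), 80]
(-85, -90, 80) [np.float64(517.1528290842788), np.float64(-141.7237514567154), 80]
```

```bash
python3 -m pendant '1 -2 -1 0 0 -0.145 1; 1 -2 -2 0 0 -0.145 1; 1 -2 -2 0 0 -0.145 1; 1 -2 -3 0 0 -0.145 1; 0 -1.1 -3 0 0 -0.145 1; 0 0 -3 0 0 0 1; 0 0 -3 0 0 0 1; 0 0 0 0 0 0 1; 0 0 0 0 0 0 1'; python3 -c "
from station import manip
print(manip.observe()['q'])"
```

```text
time_s: 4.2
ee_pos: [505.3, -151.2, 145.1]
tool_rot: [3.022, -0.846, 0.027]
force: [0.1, 0.6, -0.2]
opening: 0.1
[-3.54246718e-01 -1.20793011e-01  1.59277168e+00 -1.44493144e-03
  1.65221565e+00  1.76219269e+00]
```

```bash
python3 -m pendant '0.2 1.0 -1.5 0 0 0 1; 0 0 -2 0 0 0 1; 0 0 -2 0 0 0 1; 0 0 -1 0 0 0 1; 0 0 0 0 0 0 1'
python3 - <<'E'
from h import *
p=manip.read_camera('wrist');save(p,'w2.png')
E
```

```text
time_s: 4.7
ee_pos: [511.3, -139.7, 85.2]
tool_rot: [3.023, -0.845, 0.048]
force: [0.5, -0.1, -0.4]
opening: -0.0
```

View pics/w2.png

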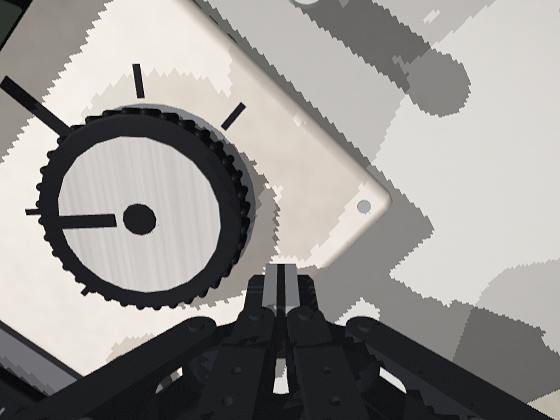

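```bash
python3 -m pendant '0 0 -0.7 0 0 0 1; 0 0 0 0 0 0 1; 0.35 0.25 0 0 0 0 1; 0 0 0 0 0 0 1'; python3 -m pendant '0.2 0.15 0 0 0 0 1; 0 0 0 0 0 0 1';  python3 -m pendant '0.2 0.15 0 0 0 0 1; 0 0 0 0 0 0 1'
```

```text
time_s: 5.15
ee_pos: [517.3, -137.4, 82.4]
tool_rot: [3.023, -0.845, 0.059]
force: [-0.6, 0.5, -0.2]
opening: 0.1
time_s: 5.35
ee_pos: [520.0, -135.9, 83.2]
tool_rot: [3.023, -0.845, 0.061]
force: [0.6, -1.6, -0.5]
opening: 0.2
time_s: 5.55
ee_pos: [522.2, -134.3, 83.3]
tool_rot: [3.022, -0.845, 0.061]
force: [0.8, 0.5, -0.3]
opening: 0.1
```

```bash
python3 -m pendant '0 0 -0.5 0 0 0 1; 0 0 0 0 0 0 1'; python3 -m pendant '0.1 0.07 0 0 0 0 1; 0 0 0 0 0 0 1';  python3 -m pendant '0.1 0.07 0 0 0 0 1; 0 0 0 0 0 0 1'
python3 - <<'E'
from h import *
p=manip.read_camera('wrist');save(p,'w3.png')
E
```

```text
time_s: 5.75
ee_pos: [523.4, -135.5, 82.8]
tool_rot: [3.02, -0.845, 0.07]
force: [-1.7, -0.1, 2.2]
opening: 0.0
time_s: 5.95
ee_pos: [523.5, -135.4, 82.9]
tool_rot: [3.019, -0.845, 0.067]
force: [-2.2, -0.0, 2.0]
opening: -0.2
time_s: 6.15
ee_pos: [523.5, -135.2, 82.7]
tool_rot: [3.017, -0.846, 0.064]
force: [-3.5, -1.2, 3.4]
opening: 0.1
```

View pics/w3.png

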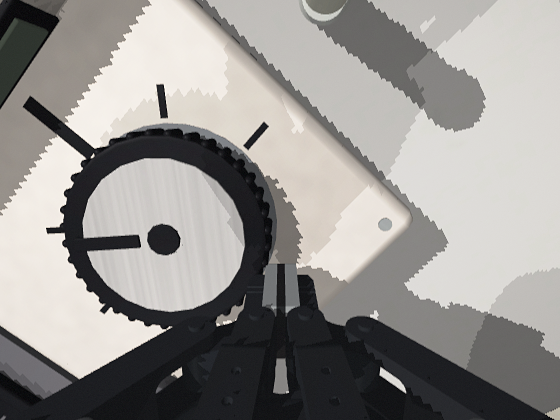

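```bash
python3 -m pendant '-0.4 -0.3 0 0 0 0 1; -0.4 -0.3 0 0 0 0 1;-0.4 -0.3 0 0 0 0 1; 0 0 0 0 0 0 1'
python3 - <<'E'
import cv2
from h import *
i=cv2.imread('pics/w3.png');cv2.imwrite('pics/w3z.png',cv2.resize(i[230:380,180:380],None,fx=4,fy=4,interpolation=cv2.INTER_CUBIC))
p=manip.read_camera('wrist');print(p['fx'],np.array(manip.observe()['ee_pos'])); save(p,'w4.png')
print(proj(p,manip.observe()['ee_pos']))
E
```

```text
time_s: 6.6
ee_pos: [511.5, -144.1, 81.5]
tool_rot: [3.019, -0.845, 0.066]
force: [0.1, 0.5, 0.0]
opening: -0.3
348.5029765966101 [ 511.71714879 -143.91473954   81.56828514]
[np.float64(281.3224782525753), np.float64(281.7221505847098)]
```

View pics/w3z.png

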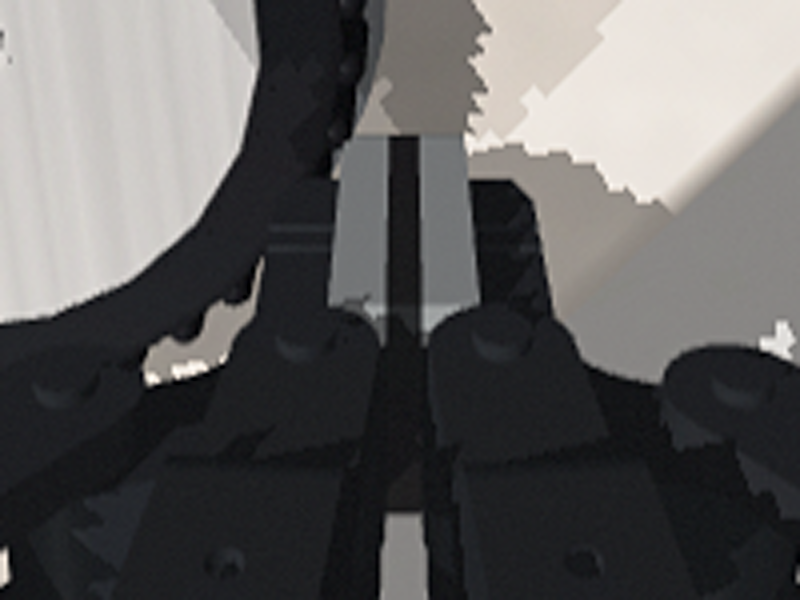

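The contact was vertical: the finger's backing was on the rim. I'll turn the tool so the pads' narrow front face points radially at the wheel, and remove the small tilt.

```bash
python3 -m pendant '0 0 0 0 0 0.145 1; 0 0 0 0 0 0.145 1; 0 0 0 0 0 0.145 1; 0 0 0 0 0 0.145 1; 0 0 0 0 0 0.145 1; 0 0 0 0 0 0.145 1; 0 0 0 0 0 0.145 1; 0 0 0 0 0 0.145 1; 0 0 0 0 0 0 1'
cat >> h.py <<'E'
from scipy.spatial.transform import Rotation as Ro
Q=(573.6,-31.6,.283)
def st():
    s=manip.observe();R=Ro.from_rotvec(s['tool_rot']).as_matrix();e=np.array(s['ee_pos']);d=e[:2]-Q[:2];c,n=np.cos(Q[2]),np.sin(Q[2])
    l=np.array([c*d[0]+n*d[1],-n*d[0]+c*d[1]]);r=l-[-25,-70]
    print('t',s['time_s'],'ee',np.round(e,1),'yaw',round(float(np.arctan2(R[1,0],R[0,0])),3),'tilt fix wx,wy',np.round(np.cross(R[:,2],[0,0,-1])[:2],3),'local',np.round(l,1),'R',round(float(np.hypot(*r)),1),'th',round(float(np.degrees(np.arctan2(r[1],-r[0]))),1),'F',np.round(s['force'],1))
E
python3 -c "
from h import *
st()"
```

```text
time_s: 7.55
ee_pos: [512.4, -143.3, 80.6]
tool_rot: [-2.955, -1.001, -0.062]
force: [-0.1, -0.3, 0.3]
opening: 0.3
t 7.55 ee [ 512.4 -143.3   80.6] yaw 0.653 tilt fix wx,wy [-0.033  0.031] local [-90.  -90.1] R 68.0 th -17.2 F [-0.1 -0.3  0.3]
```

```bash
python3 -m pendant '0 0 -0.2 -0.033 0.031 -0.06 1; 0.35 0.2 0 0 0 0 1; 0.35 0.2 0 0 0 0 1; 0 0 0 0 0 0 1'; python3 -c "
from h import *
st()"; python3 -m pendant '0.08 0.05 0 0 0 0 1; 0 0 0 0 0 0 1';python3 -m pendant '0.08 0.05 0 0 0 0 1; 0 0 0 0 0 0 1'; python3 -c "
from h import *
st()"
```

```text
time_s: 7.95
ee_pos: [520.2, -138.8, 78.5]
tool_rot: [3.008, 0.902, 0.002]
force: [-0.2, -0.0, 0.0]
opening: -0.0
t 7.95 ee [ 520.2 -138.8   78.5] yaw 0.583 tilt fix wx,wy [0.001 0.002] local [-81.2 -88.1] R 59.1 th -17.8 F [-0.2 -0.   0. ]
time_s: 8.15
ee_pos: [521.1, -138.3, 78.6]
tool_rot: [3.008, 0.902, 0.003]
force: [0.0, 1.1, -0.3]
opening: -0.1
time_s: 8.35
ee_pos: [521.9, -138.0, 78.7]
tool_rot: [3.009, 0.901, 0.004]
force: [-0.4, -0.6, 0.0]
opening: -0.1
t 8.35 ee [ 521.9 -138.    78.7] yaw 0.582 tilt fix wx,wy [0.    0.002] local [-79.4 -87.7] R 57.2 th -18.1 F [-0.4 -0.6  0. ]
```

```bash
for i in 1; do python3 -m pendant '0.08 0.05 0 0 0 0 1; 0 0 0 0 0 0 1';python3 -m pendant '0.08 0.05 0 0 0 0 1; 0 0 0 0 0 0 1'; python3 -m pendant '0.08 0.05 0 0 0 0 1; 0 0 0 0 0 0 1';  done; python3 -c "
from h import *
st()"
```

```text
time_s: 8.55
ee_pos: [522.6, -137.6, 78.7]
tool_rot: [3.009, 0.901, 0.004]
force: [0.6, 0.1, -1.0]
opening: -0.1
time_s: 8.75
ee_pos: [522.9, -137.5, 78.7]
tool_rot: [3.009, 0.9, 0.001]
force: [-0.7, 0.2, 1.5]
opening: 0.1
time_s: 8.95
ee_pos: [523.0, -137.4, 78.7]
tool_rot: [3.009, 0.9, -0.002]
force: [-1.6, -0.7, 1.6]
opening: 0.0
t 8.95 ee [ 523.  -137.4   78.7] yaw 0.581 tilt fix wx,wy [ 0.002 -0.001] local [-78.1 -87.5] R 55.9 th -18.2 F [-1.6 -0.7  1.6]
```

```bash
python3 -m pendant '0.15 0.1 0 0 0 0 1; 0.01 0.44 0 0 0 -0.065 1; 0.05 0.43 0 0 0 -0.065 1'; python3 -c "
from h import *
st()
p=manip.read_camera('wrist');save(p,'w5.png')"
```

```text
time_s: 9.25
ee_pos: [520.6, -132.9, 78.7]
tool_rot: [3.057, 0.689, -0.022]
force: [-11.0, -8.7, 4.3]
opening: -0.2
t 9.25 ee [ 520.6 -132.9   78.7] yaw 0.443 tilt fix wx,wy [ 0.011 -0.012] local [-79.2 -82.5] R 55.6 th -13.0 F [-11.   -8.7   4.3]
```

View pics/w5.png

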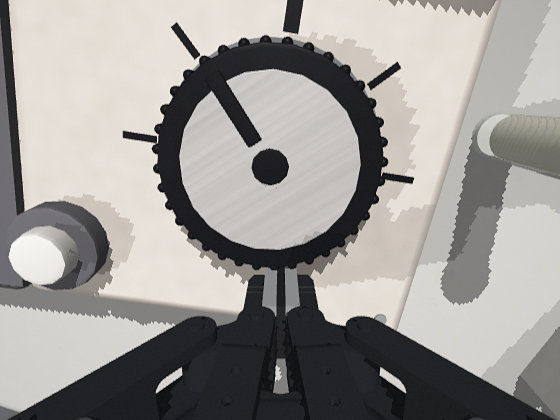

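The pointer has started turning with the finger, about 5° so far. I'll continue with less inward push.

```bash
python3 -m pendant '-0.08 0.45 0 0 0 -0.03 1; -0.06 0.46 0 0 0 -0.05 1'; python3 -c "
from h import *
st()"; python3 -m pendant '-0.02 0.46 0 0 0 -0.06 1; 0 0.46 0 0 0 -0.06 1'; python3 -c "
from h import *
st()
p=manip.read_camera('wrist');save(p,'w6.png')"
```

```text
time_s: 9.5
ee_pos: [517.2, -126.5, 78.9]
tool_rot: [3.081, 0.552, -0.032]
force: [-4.3, -4.7, 1.6]
opening: -0.1
t 9.5 ee [ 517.2 -126.5   78.9] yaw 0.354 tilt fix wx,wy [ 0.014 -0.018] local [-80.7 -75.3] R 55.9 th -5.5 F [-4.3 -4.7  1.6]
time_s: 9.7
ee_pos: [514.8, -118.9, 78.9]
tool_rot: [3.109, 0.355, -0.041]
force: [-6.7, -2.2, 2.9]
opening: 0.2
t 9.7 ee [ 514.8 -118.9   78.9] yaw 0.227 tilt fix wx,wy [ 0.015 -0.025] local [-80.9 -67.4] R 55.9 th 2.7 F [-6.7 -2.2  2.9]
```

View pics/w6.png

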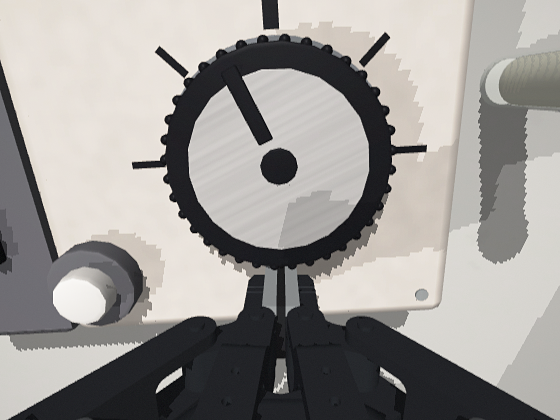

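```bash
python3 -m pendant '0.05 0.46 0 0.005 -0.01 -0.06 1; 0.08 0.46 0 0.005 -0.01 -0.06 1'; python3 -c "
from h import *
st()"; python3 -m pendant '0.12 0.45 0 0 0 -0.06 1; 0.15 0.44 0 0 0 -0.06 1'; python3 -c "
from h import *
st()
p=manip.read_camera('wrist');save(p,'w7.png')"
```

```text
time_s: 9.95
ee_pos: [513.3, -109.2, 78.7]
tool_rot: [3.136, 0.156, -0.021]
force: [-7.8, -1.9, 2.9]
opening: -0.2
t 9.95 ee [ 513.3 -109.2   78.7] yaw 0.1 tilt fix wx,wy [ 0.002 -0.013] local [-79.6 -57.7] R 56.0 th 12.7 F [-7.8 -1.9  2.9]
time_s: 10.15
ee_pos: [513.3, -99.5, 78.7]
tool_rot: [-3.14, 0.041, 0.031]
force: [-7.0, 1.6, 3.5]
opening: 0.1
t 10.15 ee [513.3 -99.5  78.7] yaw -0.026 tilt fix wx,wy [-0.001 -0.019] local [-76.8 -48.3] R 56.2 th 22.7 F [-7.   1.6  3.5]
```

View pics/w7.png

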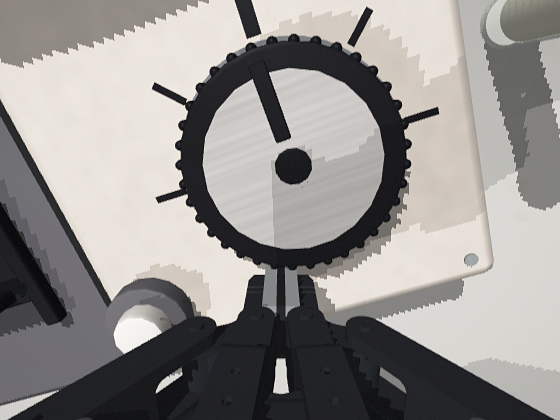

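The pointer is now nearly at the long mark. I'll back off radially and check.

```bash
python3 -m pendant '-0.4 0.05 0 0 0 0 1; -0.6 0.05 0 0 0 0 1; -0.5 0 0.5 0 0.01 0 1; 0 0 1 0 0.01 0 1; 0 0 2 0 0 0 1; 0 0 3 0 0 0 1; 0 0 3 0 0 0 1; 0 0 3 0 0 0 1;0 0 0 0 0 0 1'
python3 - <<'E'
from h import *
st()
p=manip.read_camera('wrist');save(p,'w8.png')
for P in [(-25,-70,90),(-78,18,82),(-110,-150,70),(13,-70,92)]: print(P,np.round(proj(p,w(Q,P)),1))
for n in ['pointer_tip','read_key_top','shield_ridge']: print(n,manip.search_frame(p,n)[:2])
E
```

```text
time_s: 11.1
ee_pos: [497.8, -96.6, 212.5]
tool_rot: [-3.138, 0.043, 0.058]
force: [-0.8, 0.5, 1.0]
opening: -0.1
t 11.1 ee [497.8 -96.6 212.5] yaw -0.027 tilt fix wx,wy [-0.003 -0.037] local [-90.9 -41.3] R 71.9 th 23.5 F [-0.8  0.5  1. ]
(-25, -70, 90) [105.9 291.9]
(-78, 18, 82) [204.6 207.7]
(-110, -150, 70) [176.2 413.9]
(13, -70, 92) [ 50.2 275.4]
pointer_tip [{'centre': [104.2, 289.4], 'score': 0.79}]
read_key_top [{'centre': [204.7, 205.9], 'score': 0.86}, {'centre': [102.8, 290.4], 'score': 0.74}]
shield_ridge [{'centre': [171.5, 96.4], 'score': 0.78}]
```

View pics/w8.png

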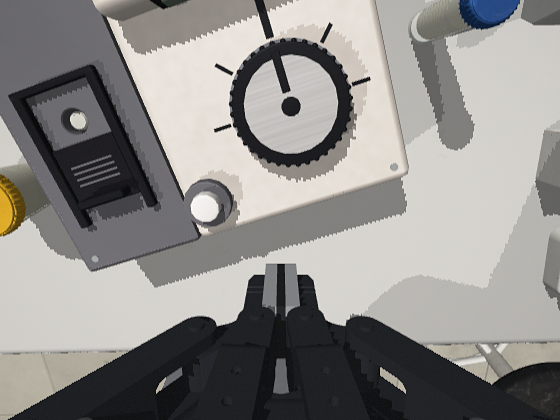

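The wheel is in at the long mark: the pointer at (50–95, 275) is in line with the long bar. The photometer hasn't moved. Next is the shield.

```bash
python3 -m pendant '-0.5 2.5 0 0 -0.018 0.1 1; -0.6 2.7 0 0 -0.018 0.1 1; -0.6 2.7 0 0 0 0.1 1; -0.6 2.7 0 0 0 0 1; -0.4 2.6 0 0 0 0 1; 0 0 -3 0 0 0 1; 0 0 -3 0 0 0 1; 0 0 -2 0 0 0 1; 0 0 0 0 0 0 1'
python3 - <<'E'
from h import *
st()
p=manip.read_camera('wrist');save(p,'w9.png')
E
```

```text
time_s: 12.2
ee_pos: [461.0, 41.2, 107.6]
tool_rot: [-3.105, -0.446, 0.053]
force: [-0.3, 0.6, -0.4]
opening: 0.1
t 12.2 ee [461.   41.2 107.6] yaw 0.285 tilt fix wx,wy [ 0.    -0.034] local [-87.8 101.3] R 182.5 th 69.9 F [-0.3  0.6 -0.4]
```

View pics/w9.png

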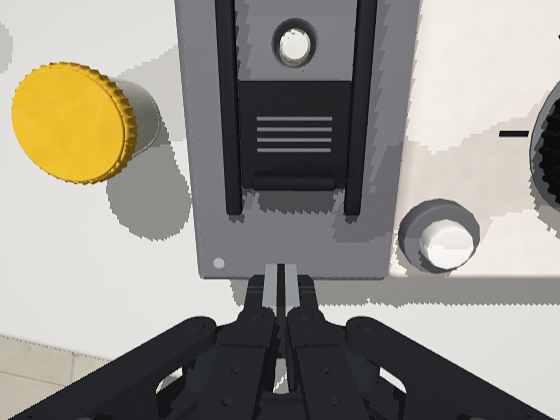

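```bash
python3 -m pendant '0.5 -0.4 0 0 -0.034 0 1; 0.2 0 -1 0 0 0 1; 0 0 -1.1 0 0 0 1; 0 0 -0.4 0 0 0 1; 0 0 0 0 0 0 1'
python3 - <<'E'
from h import *
st()
E
```

```text
time_s: 12.75
ee_pos: [470.7, 36.2, 85.4]
tool_rot: [3.108, 0.444, 0.014]
force: [-0.6, -0.2, 0.3]
opening: 0.0
t 12.75 ee [470.7  36.2  85.4] yaw 0.284 tilt fix wx,wy [0.001 0.009] local [-79.9  93.8] R 172.7 th 71.5 F [-0.6 -0.2  0.3]
```

```bash
python3 -m pendant '0 0 -0.5 0 0 0 1; 0.6 0.2 0 0 0 0 1; 0.6 0.18 0 0 0 0 1; 0 0 0 0 0 0 1'
python3 - <<'E'
from h import *
st()
E
python3 -m pendant '0.4 0.11 0 0 0 0 1; 0.4 0.11 0 0 0 0 1; 0.4 0.11 0 0 0 0 1'
python3 - <<'E'
from h import *
st()
E
```

```text
time_s: 13.15
ee_pos: [484.2, 40.3, 80.7]
tool_rot: [3.108, 0.444, 0.017]
force: [-0.5, 0.5, 1.0]
opening: -0.1
t 13.15 ee [484.2  40.3  80.7] yaw 0.284 tilt fix wx,wy [0.    0.011] local [-65.7  94. ] R 169.0 th 76.1 F [-0.5  0.5  1. ]
time_s: 13.45
ee_pos: [496.8, 43.9, 80.9]
tool_rot: [3.108, 0.444, 0.014]
force: [-1.4, -0.5, 0.9]
opening: 0.2
t 13.45 ee [496.8  43.9  80.9] yaw 0.284 tilt fix wx,wy [0.001 0.009] local [-52.7  94. ] R 166.3 th 80.4 F [-1.4 -0.5  0.9]
```

```bash
python3 -m pendant '0.4 0.11 0 0 0 0 1; 0.4 0.11 0 0 0 0 1; 0.4 0.11 0 0 0 0 1; 0.4 0.11 0 0 0 0 1; 0.4 0.11 0 0 0 0 1; 0.4 0.11 0 0 0 0 1'
python3 - <<'E'
from h import *
st()
p=manip.read_camera('wrist');save(p,'w10.png')
E
```

```text
time_s: 14.05
ee_pos: [522.6, 51.4, 80.9]
tool_rot: [3.109, 0.445, 0.013]
force: [-2.3, 0.9, 0.6]
opening: -0.0
t 14.05 ee [522.6  51.4  80.9] yaw 0.284 tilt fix wx,wy [0.    0.008] local [-25.8  94. ] R 164.0 th 89.7 F [-2.3  0.9  0.6]
```

View pics/w10.png

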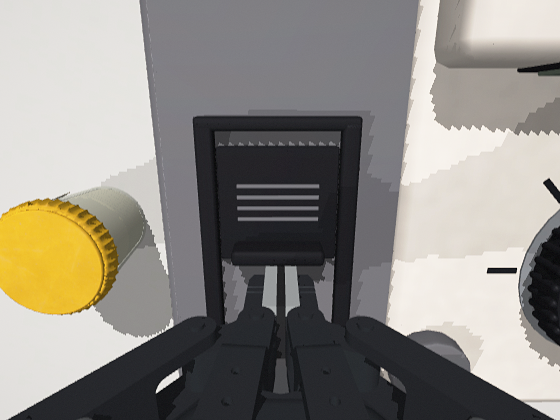

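Good: the shield is moving, and about 6 mm of gap remains at the back frame. I'll continue until the force rises at the stop.

```bash
python3 -m pendant '0.35 0.1 0 0 0 0 1; 0.3 0.08 0 0 0 0 1; 0.2 0.06 0 0 0 0 1'; python3 -m pendant '0.2 0.06 0 0 0 0 1; 0.2 0.06 0 0 0 0 1'
python3 - <<'E'
from h import *
st()
E
```

```text
time_s: 14.4
ee_pos: [528.5, 53.1, 80.8]
tool_rot: [3.108, 0.444, -0.002]
force: [-15.1, -3.4, 8.8]
opening: -0.2
time_s: 14.6
ee_pos: [528.4, 53.0, 81.0]
tool_rot: [3.107, 0.443, -0.021]
force: [-10.8, -2.4, 6.6]
opening: 0.1
t 14.6 ee [528.4  53.   81. ] yaw 0.283 tilt fix wx,wy [ 0.005 -0.013] local [-19.8  93.9] R 164.0 th 91.8 F [-10.8  -2.4   6.6]
```

At the stop (force is about 15 N). I'll back off, lift, and check both from above the key.

```bash
python3 -m pendant '-0.5 -0.15 0 0 0 0 1; -1 -0.3 0 0 0 0 1; -0.5 -0.15 1 0 0 0 1; 0 0 3 0 -0.01 0 1; 0 0 3 0 0 0 1; -0.5 -2 2 0 0 0 1; -0.5 -2.5 0 0 0 0 1; -0.5 -2.5 0 0 0 0 1; -0.5 -1 0 0 0 0 1; 0 0 0 0 0 0 1'
python3 - <<'E'
from h import *
st()
p=manip.read_camera('wrist');save(p,'w11.png')
for P in [(-25,-70,90),(-78,18,82),(-110,-150,70),(13,-70,92)]: print(P,np.round(proj(p,w(Q,P)),1))
for n in ['read_key_top']: print(n,[(d,ray(p,d['centre'],82)) for d in manip.search_frame(p,n)[:2]])
E
```

```text
time_s: 15.6
ee_pos: [485.7, -36.0, 180.8]
tool_rot: [3.102, 0.444, 0.014]
force: [1.1, 0.4, -0.0]
opening: 0.2
t 15.6 ee [485.7 -36.  180.8] yaw 0.284 tilt fix wx,wy [0.007 0.01 ] local [-85.6  20.3] R 108.8 th 56.2 F [ 1.1  0.4 -0. ]
(-25, -70, 90) [132.5 417.7]
(-78, 18, 82) [206.8 283.3]
(-110, -150, 70) [241.4 496.5]
(13, -70, 92) [ 69.9 426.2]
read_key_top [({'centre': [206.8, 281.4], 'score': 0.89}, array([493.26667295, -34.78969174,  82.        ]))]
```

View pics/w11.png

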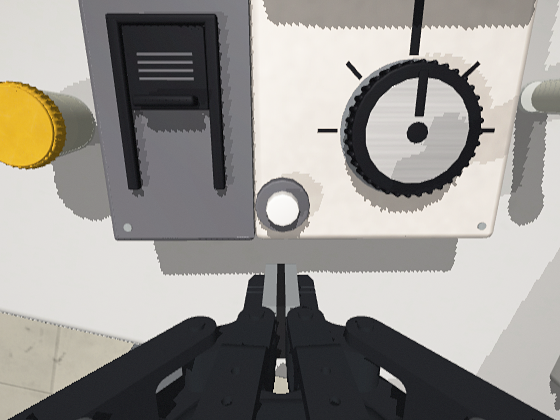

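The shield is flush with the back frame and the pointer lines up with the long mark. The key is at pixel (207, 281), which is (493, -35.5) in world. Next I'll descend onto it.

```bash
python3 -m pendant '0.75 0.03 -3 0.007 0.01 0 1; 0 0 -3 0 0 0 1; 0 0 -1.5 0 0 0 1; 0 0 0 0 0 0 1'
python3 - <<'E'
from h import *
st()
E
```

```text
time_s: 16.1
ee_pos: [494.5, -30.6, 103.8]
tool_rot: [-3.106, -0.453, -0.003]
force: [-0.9, 0.6, -0.6]
opening: -0.1
t 16.1 ee [494.5 -30.6 103.8] yaw 0.289 tilt fix wx,wy [-0.003  0.002] local [-75.7  23. ] R 106.0 th 61.4 F [-0.9  0.6 -0.6]
```

Drifted about 5 mm in y, so I'll correct that before descending.

```bash
python3 -m pendant '-0.1 -0.5 0 0 0 0 1; 0 0 -0.5 0 0 0 1; 0 0 0 0 0 0 1'
python3 - <<'E'
from h import *
st()
p=manip.read_camera('wrist');save(p,'w12.png')
E
```

```text
time_s: 16.4
ee_pos: [494.4, -35.1, 100.9]
tool_rot: [-3.106, -0.455, -0.007]
force: [1.0, -0.2, 1.1]
opening: -0.1
t 16.4 ee [494.4 -35.1 100.9] yaw 0.291 tilt fix wx,wy [-0.003  0.004] local [-77.   18.7] R 102.8 th 59.6 F [ 1.  -0.2  1.1]
```

View pics/w12.png

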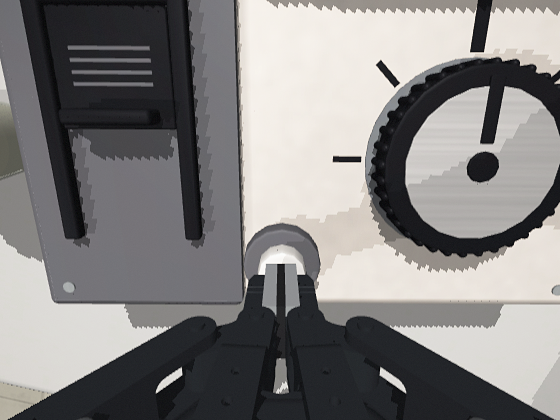

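```bash
python3 -m pendant '0 0 -0.3 0 0 0 1; 0 0 -0.3 0 0 0 1'; python3 -m pendant '0 0 -0.2 0 0 0 1; 0 0 -0.2 0 0 0 1'; python3 -m pendant '0 0 -0.2 0 0 0 1; 0 0 -0.2 0 0 0 1'; python3 -m pendant '0 0 -0.2 0 0 0 1; 0 0 -0.2 0 0 0 1'
```

```text
time_s: 16.65
ee_pos: [495.7, -35.5, 97.3]
tool_rot: [-3.108, -0.455, -0.014]
force: [-0.8, 0.1, 0.0]
opening: -0.1
time_s: 16.85
ee_pos: [495.9, -35.5, 93.3]
tool_rot: [-3.108, -0.455, -0.015]
force: [0.2, -0.1, -0.3]
opening: -0.5
time_s: 17.05
ee_pos: [495.9, -35.5, 89.2]
tool_rot: [-3.108, -0.455, -0.015]
force: [-0.8, -0.6, 3.0]
opening: -0.3
time_s: 17.25
ee_pos: [495.9, -35.5, 85.8]
tool_rot: [-3.108, -0.455, -0.016]
force: [-3.5, 0.4, 14.8]
opening: 0.0
```

```bash
python3 -m pendant '0 0 -0.2 0 0 0 1; 0 0 -0.2 0 0 0 1;0 0 -0.2 0 0 0 1'
python3 - <<'E'
from h import *
st()
p=manip.read_camera('wrist');save(p,'w13.png')
p=manip.read_camera('scene');save(p,'s13.png')
i=p['pixels'][150:290,180:340,::-1]; cv2.imwrite('pics/s13z.png',cv2.resize(i,None,fx=4,fy=4,interpolation=cv2.INTER_CUBIC))
E
```

```text
time_s: 17.55
ee_pos: [496.0, -35.6, 85.9]
tool_rot: [3.108, 0.455, 0.019]
force: [-6.4, 0.6, 12.2]
opening: -0.5
t 17.55 ee [496.  -35.6  85.9] yaw 0.291 tilt fix wx,wy [-0.001  0.012] local [-75.6  17.9] R 101.4 th 60.0 F [-6.4  0.6 12.2]
```

View pics/w13.png

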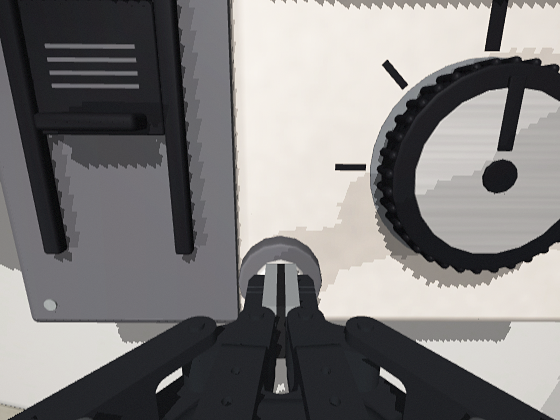

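View pics/s13z.png

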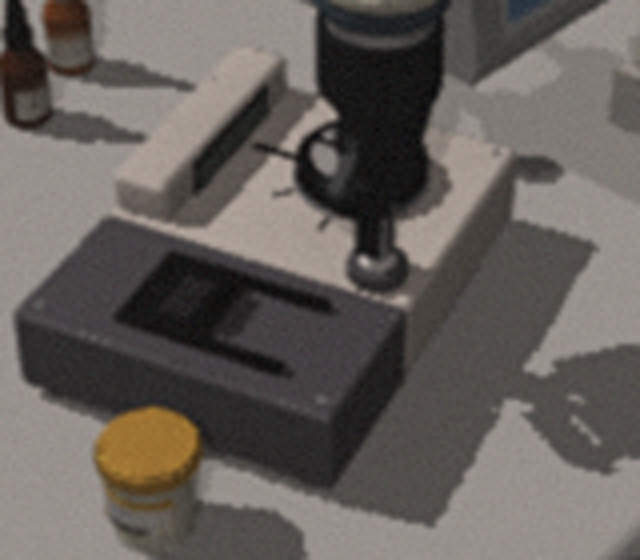

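Force rose to about 12–15 N with the tip at 85.9, but I'm about 2.4 mm off centre and could be on the housing lip. I'll lift, centre and press again in finer steps to measure the travel.

```bash
python3 -m pendant '0 0 0.5 0 0 0 1; 0 0 0.5 0 0.012 0 1; -0.25 -0.05 0 0 0 0 1; 0 0 0 0 0 0 1'
python3 - <<'E'
from h import *
st()
E
for k in 1 ; do python3 -m pendant '-0.02 0 -0.1 0 0 0 1; 0 0 0 0 0 0 1'; done
```

```text
time_s: 18.05
ee_pos: [493.6, -36.1, 96.5]
tool_rot: [-3.107, -0.455, -0.001]
force: [-0.4, 0.4, -0.0]
opening: 0.1
t 18.05 ee [493.6 -36.1  96.5] yaw 0.291 tilt fix wx,wy [-0.001  0.   ] local [-78.  18.] R 102.8 th 58.9 F [-0.4  0.4 -0. ]
time_s: 18.25
ee_pos: [493.0, -36.1, 94.4]
tool_rot: [-3.107, -0.455, 0.001]
force: [-0.1, -0.0, 0.7]
opening: -0.0
```

```bash
python3 -m pendant '0 0 -0.1 0 0 0 1; 0 0 0 0 0 0 1'|sed -n '2p;4p'; python3 -m pendant '0 0 -0.1 0 0 0 1; 0 0 0 0 0 0 1'|sed -n '2p;4p'; python3 -m pendant '0 0 -0.1 0 0 0 1; 0 0 0 0 0 0 1'|sed -n '2p;4p'; python3 -m pendant '0 0 -0.1 0 0 0 1; 0 0 0 0 0 0 1'|sed -n '2p;4p'; python3 -m pendant '0 0 -0.1 0 0 0 1; 0 0 0 0 0 0 1'|sed -n '2p;4p'; python3 -m pendant '0 0 -0.1 0 0 0 1; 0 0 0 0 0 0 1'|sed -n '2p;4p'; python3 -m pendant '0 0 -0.15 0 0 0 1; 0 0 0 0 0 0 1'|sed -n '2p;4p'; python3 -m pendant '0 0 -0.15 0 0 0 1; 0 0 -0.15 0 0 0 1'|sed -n '2p;4p'; python3 -m pendant '0 0 -0.2 0 0 0 1; 0 0 -0.2 0 0 0 1'|sed -n '2p;4p'; python3 -c "
from h import *
st()"
```

```text
ee_pos: [492.7, -36.0, 92.5]
force: [-0.4, 0.1, 0.8]
ee_pos: [492.8, -36.1, 91.5]
force: [-0.3, 0.8, 2.1]
ee_pos: [492.8, -36.1, 90.8]
force: [-0.8, -0.1, 1.1]
ee_pos: [492.8, -36.1, 90.1]
force: [-1.6, -0.0, 1.9]
ee_pos: [492.8, -36.1, 89.3]
force: [-0.2, -0.1, 2.0]
ee_pos: [492.9, -36.1, 88.4]
force: [-1.6, 0.1, 2.1]
ee_pos: [492.9, -36.0, 87.0]
force: [-1.5, 0.8, 3.0]
ee_pos: [493.0, -36.1, 85.8]
force: [-7.1, 1.6, 15.9]
ee_pos: [493.0, -36.1, 85.8]
force: [-8.1, 0.3, 14.2]
t 20.05 ee [493.  -36.1  85.8] yaw 0.291 tilt fix wx,wy [-0.001  0.001] local [-78.6  18.2] R 103.2 th 58.7 F [-8.1  0.3 14.2]
```

Contact came at about 91.8 mm and the hard stop at 85.8 mm. That is the key's full 6 mm travel. I'll release, lift clear and check.

```bash
python3 -m pendant '0 0 0.5 0 0 0 1; 0 0 1 0 0 0 1; 0 0 3 0 0 0 1; 0 0 3 0 0 0 1; -1 0 3 0 0 0 1; -2 0 3 0 0 0 1; -2 0 2 0 0 0 1; 0 0 0 0 0 0 1; 0 0 0 0 0 0 1; 0 0 0 0 0 0 1'
python3 - <<'E'
from h import *
p=manip.read_camera('wrist');save(p,'w14.png')
for P in [(-25,-70,90),(-78,18,90),(13,-70,92),(-110,-150,70)]: print(P,np.round(proj(p,w(Q,P)),1))
p=manip.read_camera('top');save(p,'t14.png');i=p['pixels'][150:290,180:400,::-1];cv2.imwrite('pics/t14z.png',cv2.resize(i,None,fx=3,fy=3,interpolation=cv2.INTER_CUBIC))
E
```

```text
time_s: 21.05
ee_pos: [441.1, -35.9, 243.7]
tool_rot: [-3.107, -0.455, 0.002]
force: [-0.1, -0.0, 0.2]
opening: 0.2
(-25, -70, 90) [ 70.3 413.3]
(-78, 18, 90) [137.9 299.8]
(13, -70, 92) [ 15.3 420.5]
(-110, -150, 70) [172.9 481.1]
```

View pics/w14.png

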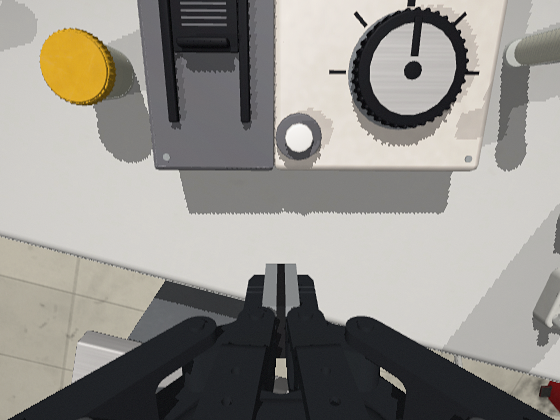

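View pics/t14z.png

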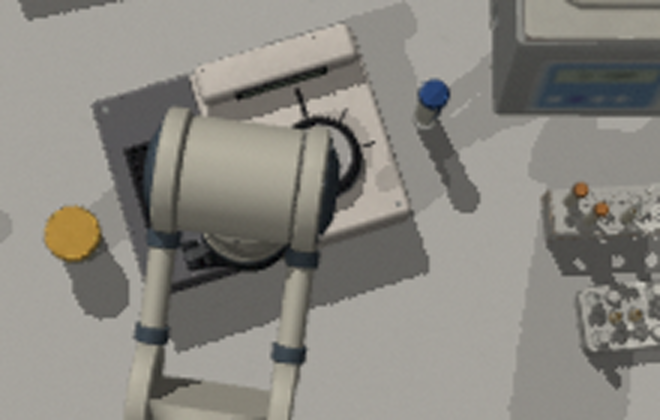

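The pointer tip at (14, 419) matches its predicted position at the long mark, (15, 420). The shield stands forward, the key is up, and the neighbours are where they were. Handing in.

```bash
python3 -c "
from station import manip
print(manip.close_job())"
```

```text
the job is handed in; nothing more can be done
None
```

I turned the filter wheel one click clockwise to the long mark, pushed the light shield home, then pressed and released the read key. I handed the job in at about 21 s, with no verdict reported.

- **Wheel:** I turned it with the shut fingertips on the front of the rim, starting at the -0.785 detent. Forces were mostly about 8 N, with one reading of about 14 N. In the last wrist picture the pointer tip is within about 2 pixels of where it should be at the long mark.
- **Shield:** I pushed it until it hit its stop, where the force reached about 15 N. Its leading edge looked flush with the back frame afterwards.
- **Read key:** I pressed it twice, both times after wheel and shield were set. The first press was about 2 mm off centre and I could not rule out the housing lip, so I re-centred and pressed again. The second press showed contact at about 91.8 mm and a stop at 85.8 mm, which is the key's full 6 mm travel. It looked up again at the end.
- **Everything else:** The photometer stayed where I first measured it, to within a few pixels. The tube, cup and rack looked unmoved in the last top picture. The arm was clear of everything at the end. I did not see the vial after the shield covered it.

My first approach to the wheel was wrong. The back of a finger touched the rim from above with about 3 N up (5 N in all), so I backed off and turned the tool. I saw no lasting effect.

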